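Seat a steel block in the corner of a tilted drilling fixture

ROBOT

A 7-joint arm with a two-finger parallel gripper is mounted at the origin on a cart in front of the work surface, level with it; the furniture and walls round the work are solid. World frame = base frame: x ahead of the robot, y to its left, z up, the work surface at z = 0. Lengths are in m, angles in rad, forces in N, time in s.
With the tool pointing down it reaches from about 0.4 to 0.875 m from the base axis. Payload 19.3 kg.
Tool frame: the origin (TCP) lies on the centre line of the jaws, within the pads' length; the fingertips stand 8 mm ahead of it and the grasp point (between the pads) lies 11 mm behind it; z points along the fingers, y is the line along which they close (so a half turn about z gives the same grasp; the last joint's range is limited). The gripper opens to 85 mm and grips with 20 to 120 N. Pads are 22 mm wide; open, the fingers measure 114 mm over their backs; the gripper's body (76 mm by 85 mm) begins 54 mm behind the grasp point. The pads swing forward as they close: fully open they stand 13 mm farther back than shut.
Start: joints at [1.044, 0.521, -0.036, 1.599, 0.021, 1.021, -0.113], TCP at [0.276, -0.561, 0.239] pointing down, gripper open.
Joint ranges: [-2.91, 2.91], [-0.3, 2.13], [-1.5, 1.42], [0.17, 2.43], [-1.26, 4.41], [0.16, 1.93], [-2.52, 2.52]. Speed limits (rad/s): [1.89, 1.89, 2.39, 2.39, 3.01, 3.01, 3.01].

INTERFACE

Orientations are given as [roll, pitch, yaw] about the fixed x, y, z axes, in that order (R = Rz(yaw) Ry(pitch) Rx(roll)).
In Python, from workcell import status, grab_frame, camera_params, bot, search_frame, silhouettes gives the robot as it stands.
- The arm moves only by the shell command python3 -m creep 'ROWS' [FORCE]. ROWS is JSON, a list of rows, each a list of 5 numbers: the shift along the tool's x, y, z in units of 60 mm (1.0 is 60 mm), then the turn about the tool's z in units of 8 degrees (1.0 is 8 degrees), then the opening, from 0 (shut) to 1 (fully open). In form: [[x, y, z, twist, hand], ...]. A call has 1 to 5 rows; each row is the pose to reach, as a shift and turn from the pose commanded when the call began, along the tool's axes at that moment; what a row does not reach only later rows make up. A row lasts 1/8 s, in which the tool goes at most 62.5 mm and 10.7 degrees, less where a joint would pass 70% of its speed; a pose out of reach is approached as far as the arm can. A call with a gripper value outside its range is refused whole. The fingers move at their own pace and stop on an object; FORCE is the grip in N (left out, the last holds). Time passes only in rows, so rows that repeat a pose let the fingers close. It gives the time, the measured TCP pose, the force, the opening and the grip force at its end, in the units of the state.
- status.observe(): the state, without advancing time (a new reading comes with each control period).
- grab_frame(name): name is "scene" or "side" or "wrist"; returns the picture (480x640x3 uint8, blue, green, red); there is no depth.
- camera_params(name): a dict with "K" (3x3 intrinsics, pixels), "rvec" (rotation vector, rad) and "tvec" (3), from world to camera coordinates, as OpenCV has them; the wrist camera has in their place "tool_from_camera" (4x4, takes a point from camera to tool coordinates, whose origin is the TCP and whose axes are the flange's). Camera axes: x right, y down, z forward; pixel columns grow to the right and rows downward; lengths in m; the calibration is good to about 2 mm. A picture is of the moment at which its call begins: read the wrist's pose just before it. camera_params takes no time and is no camera call.
- bot.job_done(): hands the job in; it is judged then, once.
Trained networks look in the newest picture that a camera, given by its name, has taken for a name from the list of things; names that differ only in an ending like _2 or _b are one class to them, and where a whole thing is asked for, a point or a joint stands for the part that bears it (a point fixed in the world has none). Each returns a list of dicts, best first, with "p" (0 to 1); they miss things now and then, are a little off and sometimes report something else, mostly with a low value. They report only what shows in the picture. A call takes as long as a camera call.
- search_frame(camera, name): "extent" ([left, top, right, bottom] as shares, 0 to 1, of the picture: columns of its width, rows of its height, round what is visible of it).
- silhouettes(camera, name): "mask" (480x640 bool, what is visible of it) and "extent" ([left, top, right, bottom] as shares, 0 to 1, of the picture: columns of its width, rows of its height, round what is visible of it).
The state is a dict: "clock": time; "qpos": joint angles; "qd": joint speeds; "joint_efforts": joint torques, N m; "position": TCP position; "tool_rot": TCP orientation; "force": force on the tool from outside, world axes, zero at the start; "moment": the same for the moment, N m; "grip_width": finger opening in m; "finger_force": force on a finger pad.
Only numpy, scipy, OpenCV 4.12 (cv2) and the standard library are available. Lean on these libraries where they do the work, as an engineer would, in place of code of your own. Each camera call takes 0.05 s, during which the arm holds its last target. There are 200 camera calls.

TASK

Pick up the ground steel block and lay it flat on the sloping plate of the fixture, well short of the end stop and a little above the long lower rail, its long sides along the rail; let go, so that it slides down by its own weight and comes to rest against the rail, still clear of the stop. Then push it along the rail until it is fully home in the corner, touching both rail and end stop, and leave it there. Push gently, by feel: the stop is clamped at a different place each time and only lightly held, so it must not be pressed hard. Leave the other things on the bench where they are.

Things in the scene. Friction and masses are not known exactly. Their poses are not given: they have to be found in the camera images.
- steel_block: Loose dark ground steel block, 40 mm (x) by 62 mm (y) by 26 mm high, about 0.5 kg (mass varies), on the bench at the right. Origin: centre of its underside, z up out of its top. One small dark hole in its top near one end; either end may face the stop. Grasp it across the 40 mm width.
- plate: Sloping aluminium plate of the fixture, 130 mm (x) by 200 mm (y) by 12 mm thick. Origin: centre of its top face, 85 mm above the bench; x points up the slope (roughly away from the robot, rising 21 deg), y along the rail to the robot's left (falling 8 deg), z out of the face. The block slides down it to the rail by itself, drifting some 4 mm to +y per 10 mm, but not along the rail: that takes 0.5 to 2 N of push.
- rail_mid (a point): Middle of the rail's inner top edge: a steel rail, 16 mm wide, runs the full length of the plate's lower, near edge. Inner face at plate x = -50 mm, top 12 mm above the plate. With the block's long side on the rail its origin is at plate x = -30 mm.
- jig: The fixture's base, 150 x 200 x 12 mm, fixed to the bench, carrying the plate on four pillars; origin under its centre. It also carries the end stop: a steel bar 12 mm thick, 20 mm high, lying across the plate's left (+y) end square to the rail, with a black thumbscrew at plate x = +45 mm, up to 36 mm over the plate. Its contact face is unmeasured, between plate y = +38 and +86 mm; 25 N on it is too much.
- wood_block: Loose brown wooden packing block, 48 x 68 x 22 mm, origin at the centre of its underside. Bystander: do not disturb.
- drill_chuck: Loose light-grey drill chuck standing on end, 40 mm diameter, 50 mm high, origin at the centre of its underside. Bystander: do not disturb.
- marker: Loose marker pen lying down, 133 mm long, 22 mm wide, origin at the middle of its underside. Bystander: do not disturb.

How it is judged:
On the way:
1. the block has been let go and lies at rest, flat on the plate and along the long rail, at least 4 mm clear of the end stop (angle between the z axis of steel_block and the z axis of plate, either way round below 0.06 rad and z of steel_block in the frame of plate between -0.004 and 0.004 m and angle between the y axis of steel_block and the y axis of plate, either way round below 0.05 rad and x of steel_block in the frame of plate between -0.034 and -0.0275 m and height (world z) of steel_block above 0.03 m and contact force between the fingers and steel_block below 0.05 N and linear speed of steel_block below 0.01 m/s and (y of stop_bar in the frame of steel_block above 0.041 m or y of stop_bar in the frame of steel_block below -0.041 m)), for 0.2 s.
At the end, for the whole second after the job is handed in: The block lies at rest and untouched, flat on the plate (within 3.5 deg, 4 mm), its long side within 2.5 mm of the rail and parallel to it within 3 deg, and its end within about 2 mm of the end stop (angle between the z axis of steel_block and the z axis of plate, either way round below 0.06 rad and z of steel_block in the frame of plate between -0.004 and 0.004 m and angle between the y axis of steel_block and the y axis of plate, either way round below 0.05 rad and x of steel_block in the frame of plate between -0.034 and -0.0275 m and height (world z) of steel_block above 0.03 m and contact force between the fingers and steel_block below 0.05 N and linear speed of steel_block below 0.01 m/s and y of stop_bar in the frame of steel_block between -0.0392 and 0.0392 m).
It fails at once if the end stop is pressed or struck with more than 25 N (contact force between stop_bar and anything else above 25 N).
It fails at once if the wood block is disturbed (moved more than 30 mm) (distance of wood_block from where it was at the start of the episode above 0.03 m).
It fails at once if the drill chuck is disturbed (moved more than 30 mm) (distance of drill_chuck from where it was at the start of the episode above 0.03 m).
It fails at once if the marker is disturbed (moved more than 30 mm) (distance of marker from where it was at the start of the episode above 0.03 m).
It also fails if it takes over 64 s, if anything falls off the work surface, if the arm or the gripper's body presses on something with over 40 N, if the wrist force passes 120 N, or if a joint passes its speed limit or range.

## Working session

There is one attempt and no reset: what is moved stays moved. The work goes in short steps, Python scripts to look and compute and a shell command to move; the robot and the scene stay as the last step left them, time stands still between calls to the robot, and variables do not carry over. Pictures are saved under pics/ and viewed, at most 10 in all, crops included, and the job is handed in when it is done.

```bash
ls; mkdir -p pics; python3 - <<'E'
from workcell import status, grab_frame, camera_params, search_frame
import cv2,numpy as np
s=status.observe();print({k:np.round(v,3).tolist() for k,v in s.items()})
for c in ["scene","side"]:
    im=grab_frame(c);cv2.imwrite(f"pics/{c}0.png",im)
    p=camera_params(c);R=cv2.Rodrigues(np.array(p["rvec"],float))[0];print(c,np.round(-R.T@np.array(p["tvec"]).ravel(),3),np.round(p["K"],0).tolist())
    for n in ["steel_block","plate","rail_mid","jig","wood_block","drill_chuck","marker"]:
        try: print(n,[(round(d["p"],2),[round(float(v)*(640,480)[i%2]) for i,v in enumerate(d["extent"])]) for d in search_frame(c,n)[:2]])
        except Exception as e: print(n,e)
print(np.round(camera_params("wrist")["tool_from_camera"],3))
E
```

```text
pics
{'clock': 0.0, 'qpos': [1.044, 0.522, -0.036, 1.6, 0.021, 1.021, -0.113], 'qd': [-0.001, -0.001, 0.002, -0.001, 0.002, -0.0, -0.002], 'joint_efforts': [-0.0, -92.709, 1.98, -36.993, 0.018, 0.008, 0.0], 'position': [0.275, -0.561, 0.239], 'tool_rot': [-3.14, 0.0, 0.457], 'force': [0.005, 0.585, 0.215], 'moment': [0.012, 0.049, 0.013], 'finger_force': 0.0, 'grip_width': 0.085}
scene [-0.335 -0.72   0.571] [[595.0, 0.0, 324.0], [0.0, 595.0, 237.0], [0.0, 0.0, 1.0]]
steel_block [(0.72, [323, 273, 359, 299])]
plate [(0.57, [207, 183, 311, 240])]
rail_mid [(0.6, [208, 185, 313, 243])]
jig [(0.89, [202, 182, 315, 273])]
wood_block [(0.86, [415, 296, 458, 333])]
drill_chuck [(0.88, [359, 233, 376, 262])]
marker [(0.6, [257, 280, 262, 289])]
side [ 1.213 -0.608  0.552] [[441.0, 0.0, 320.0], [0.0, 441.0, 240.0], [0.0, 0.0, 1.0]]
steel_block [(0.76, [266, 256, 301, 280])]
plate [(0.96, [347, 198, 453, 232])]
rail_mid [(0.75, [345, 201, 454, 231])]
jig [(0.8, [344, 202, 454, 279])]
wood_block [(0.63, [184, 289, 222, 323])]
drill_chuck [(0.89, [337, 285, 360, 311])]
marker [(0.79, [274, 228, 330, 239])]
[[ 0.    -0.96  -0.28   0.071]
 [ 1.    -0.     0.001 -0.   ]
 [-0.001 -0.28   0.96  -0.135]
 [ 0.     0.     0.     1.   ]]
```

```bash
cat > h.py <<'E'
import numpy as np,cv2
from workcell import status,grab_frame,camera_params,search_frame,silhouettes
from scipy.spatial.transform import Rotation as Ro
def cam(c,st=None):
    p=camera_params(c);K=np.array(p["K"],float)
    if "rvec" in p:
        R=cv2.Rodrigues(np.array(p["rvec"],float))[0];return K,R,np.array(p["tvec"],float).ravel()
    T=np.array(p["tool_from_camera"]);Rt=Ro.from_euler('xyz',st["tool_rot"]).as_matrix()
    Rw=Rt@T[:3,:3];o=Rt@T[:3,3]+np.array(st["position"]);return K,Rw.T,-Rw.T@o
def ray(C,uv):
    K,R,t=C;d=R.T@np.linalg.inv(K)@np.array([uv[0],uv[1],1.]);return -R.T@t,d/np.linalg.norm(d)
def onz(C,uv,z):
    o,d=ray(C,uv);return o+d*(z-o[2])/d[2]
def proj(C,P):
    K,R,t=C;q=(R@np.atleast_2d(P).T).T+t;q=q@K.T;return q[:,:2]/q[:,2:]
E
python3 - <<'E'
from h import *
a=cv2.imread("pics/scene0.png")[160:360,180:480];b=cv2.imread("pics/side0.png")[160:360,170:470]
cv2.imwrite("pics/v0.png",np.vstack([cv2.resize(a,None,fx=1.5,fy=1.5,interpolation=2),cv2.resize(b,None,fx=1.5,fy=1.5,interpolation=2)]))
for c,bs in {"scene":dict(block=(341,286,.013),plate=(259,212,.085),wood=(436,315,.011),chuck=(367,248,.025)),"side":dict(block=(283,268,.013),plate=(400,215,.085),wood=(203,306,.011),chuck=(348,298,.025),marker=(302,234,.01))}.items():
    for n,(u,v,z) in bs.items(): print(c,n,np.round(onz(cam(c),(u,v),z),3))
E
```

```text
scene block [ 0.52  -0.227  0.013]
scene plate [0.598 0.023 0.085]
scene wood [ 0.519 -0.418  0.011]
scene chuck [ 0.669 -0.203  0.025]
side block [ 0.527 -0.236  0.013]
side plate [0.599 0.031 0.085]
side wood [ 0.541 -0.423  0.011]
side chuck [ 0.701 -0.197  0.025]
side marker [ 0.427 -0.122  0.01 ]
```

View pics/v0.png

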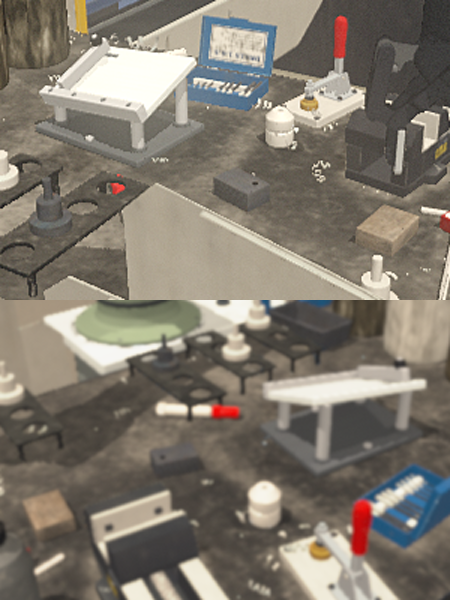

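```bash
python3 -m creep '[[1.2,-0.6,0,0,1],[2.0,-1.0,0,0,1],[2.8,-1.4,0,0,1],[3.6,-1.8,0,0,1],[4.2,-2.1,0,0,1]]'; python3 -m creep '[[0.9,-0.45,0,0,1],[1.8,-0.9,0,0,1],[1.8,-0.9,0,0,1],[1.8,-0.9,0,0,1]]'
python3 - <<'E'
from h import *
s=status.observe();im=grab_frame("wrist");cv2.imwrite("pics/w1.png",im)
C=cam("wrist",s);print(s["position"],s["tool_rot"])
for n in ["steel_block","plate","rail_mid","jig","wood_block","drill_chuck","marker"]:
    for d in silhouettes("wrist",n)[:1]:
        m=d["mask"].astype(np.uint8);cn=max(cv2.findContours(m,0,1)[0],key=cv2.contourArea)
        r=cv2.minAreaRect(cn);print(n,round(d["p"],2),r)
        if n=="steel_block": np.save("m.npy",m)
E
```

```text
clock: 1.42
position: [0.4477, -0.3345, 0.2395]
tool_rot: [3.141, -0.001, 0.458]
force: [0.3, -0.9, -0.1]
grip_width: 0.0856
finger_force: 0.0
clock: 1.92
position: [0.5191, -0.2408, 0.2392]
tool_rot: [3.141, 0.0, 0.457]
force: [-0.0, -0.4, 0.5]
grip_width: 0.0855
finger_force: 0.0
[ 0.51914924 -0.24084074  0.23923104] [3.14148366e+00 4.58376398e-04 4.56929682e-01]
steel_block 0.97 ((313.9931335449219, 197.1254119873047), (69.34667205810547, 46.165740966796875), 41.82017135620117)
plate 0.64 ((74.5, 56.0), (112.0, 149.0), 90.0)
rail_mid 0.95 ((75.0, 56.5), (113.0, 150.0), 90.0)
jig 0.57 ((104.5, 60.5), (121.0, 209.0), 90.0)
wood_block 0.81 ((495.40936279296875, 276.61761474609375), (56.579227447509766, 73.93745422363281), 37.6262321472168)
drill_chuck 0.73 ((365.0, 11.5), (23.0, 46.0), 90.0)
marker 0.94 ((150.65138244628906, 206.49542236328125), (71.52134704589844, 22.485877990722656), 61.69924545288086)
```

View pics/w1.png

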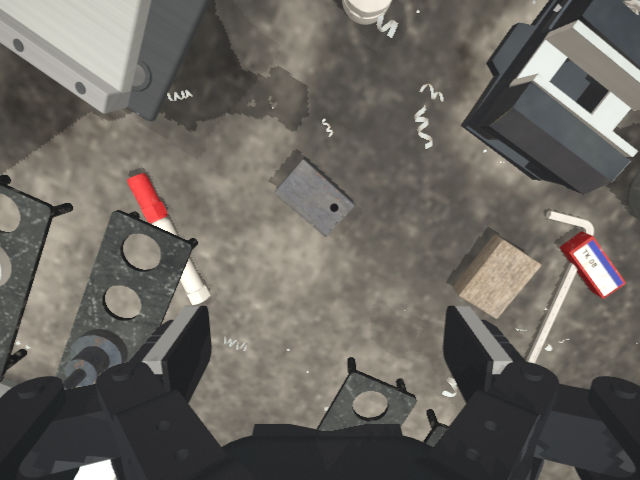

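```bash
cat >> h.py <<'E'
from scipy.optimize import minimize
def boxfit(C,m,dims,x0):
    w,l,h=dims
    B=np.array([[i*w/2,j*l/2,k*h] for i in(-1,1) for j in(-1,1) for k in(0,1)])
    def f(q):
        c,s=np.cos(q[2]),np.sin(q[2]);P=B@np.array([[c,-s,0],[s,c,0],[0,0,1]]).T+[q[0],q[1],0]
        im=np.zeros((480*4,640*4),np.uint8);hu=cv2.convexHull((proj(C,P)*4+1.5).astype(np.float32)).astype(np.int32)
        cv2.fillConvexPoly(im,hu,1);im=cv2.resize(im.astype(np.float32),(640,480),interpolation=cv2.INTER_AREA)
        return np.abs(im-m).sum()/m.sum()
    best=min((minimize(f,[x0[0],x0[1],a],method="Nelder-Mead",options=dict(initial_simplex=[[x0[0],x0[1],a],[x0[0]+.01,x0[1],a],[x0[0],x0[1]+.01,a],[x0[0],x0[1],a+.2]])) for a in np.arange(0,3.1,.5)),key=lambda r:r.fun)
    return best.x,best.fun
E
python3 - <<'E'
from h import *
s=status.observe();C=cam("wrist",s);m=np.load("m.npy")
x,f=boxfit(C,m,(.04,.062,.026),onz(C,(314,197),.02)[:2]);print(x,f)
pts=[(303,158),(354,207),(328,237),(276,186),(334,208)]
P=np.array([onz(C,p,.026) for p in pts]);print(np.round(P,4))
print("corner centre",P[:4].mean(0),[np.linalg.norm(P[i]-P[(i+1)%4]) for i in range(4)])
for n,uv,z in [("marker red",(140,180),.01),("marker end",(200,300),.01),("rack nearest corner",(195,242),.05),("chuck",(367,10),.05)]: print(n,onz(C,uv,z))
E
```

```text
[ 0.52122576 -0.227013   -0.27213369] 0.06153753609239653
[[ 0.5494 -0.2033  0.026 ]
 [ 0.5305 -0.2626  0.026 ]
 [ 0.4952 -0.254   0.026 ]
 [ 0.517  -0.1923  0.026 ]
 [ 0.5218 -0.247   0.026 ]]
corner centre [ 0.52302241 -0.2280711   0.026     ] [np.float64(0.062223483608293086), np.float64(0.03630621398279804), np.float64(0.06547696934750044), np.float64(0.03424951945417912)]
marker red [ 0.46403665 -0.07721303  0.01      ]
marker end [ 0.37579965 -0.16980864  0.01      ]
rack nearest corner [ 0.44726818 -0.15090072  0.05      ]
chuck [ 0.66824308 -0.20057216  0.05      ]
```

The wrist picture shows the steel block with its hole at (334,208), and top corners near (303,158), (354,207), (328,237) and (276,186). The marker is at (170,240), the rack at (130,290) and the wood block at (495,275). The fit puts the block at (0.522, -0.228) with its long axis about 0.29 rad off world y.

```bash
python3 -m creep '[[0.14,-0.18,0.3,-1.3,0.8],[0.14,-0.18,0.9,-2.6,0.8],[0.14,-0.18,1.6,-3.9,0.8],[0.14,-0.18,2.2,-5.2,0.8],[0.14,-0.18,2.4,-5.9,0.8]]'; python3 -m creep '[[0,0,0,0,0.8],[0,0,0,0,0.8]]'
python3 - <<'E'
from h import *
s=status.observe();im=grab_frame("wrist");cv2.imwrite("pics/w2.png",im)
C=cam("wrist",s);print(s["position"],s["tool_rot"],s["qpos"])
d=silhouettes("wrist","steel_block")
for k in d[:1]:
    m=k["mask"].astype(np.uint8);print(k["p"],k["extent"]);print(boxfit(C,m,(.04,.062,.026),(.522,-.2275)))
E
```

```text
clock: 2.95
position: [0.5211, -0.227, 0.0932]
tool_rot: [-3.139, -0.001, 1.285]
force: [0.0, 0.1, 0.5]
grip_width: 0.0683
finger_force: 0.0
clock: 3.2
position: [0.5225, -0.2274, 0.096]
tool_rot: [3.141, 0.0, 1.278]
force: [-0.3, -0.5, 0.4]
grip_width: 0.0684
finger_force: 0.0
[ 0.52246974 -0.227436    0.09599656] [3.14070262e+00 8.52651164e-05 1.27788187e+00] [ 0.51422759  0.63768431 -0.2920564   1.84961672  0.27203649  0.69229333
 -0.22708009]
0.89 [0.4531, 0.4067, 0.5645, 0.6446]
(array([ 0.52135097, -0.22722527,  2.86726961]), np.float64(0.02388999038692622))
```

View pics/w2.png

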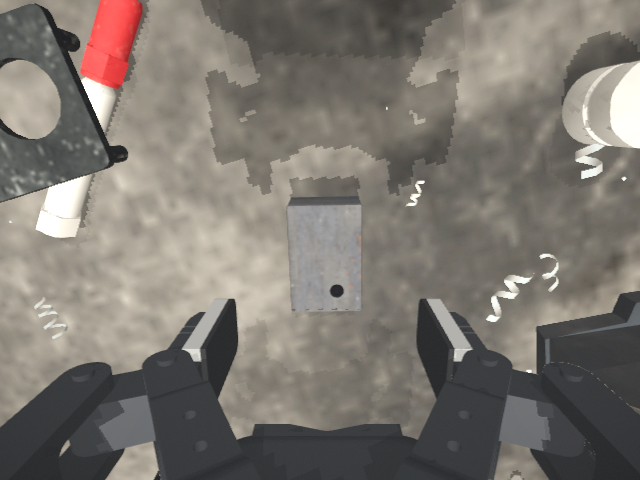

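The block is centred between the jaws and square to them, with its top at (290-362, 197-310). Next I descend and grip.

```bash
python3 -m creep '[[0,0.02,0.7,0,0.8],[0,0.02,1.2,0,0.8],[0,0.02,1.36,0,0.8],[0,0.02,1.36,0,0.8]]'; python3 -m creep '[[0,0,0,0,0.3],[0,0,0,0,0.3],[0,0,0,0,0.3],[0,0,0,0,0.3]]' 50; python3 -m creep '[[0,0,-0.2,0,0.3],[0,0,-0.8,0,0.3],[0,0,-1.6,0,0.3],[0,0,-2.6,0,0.3],[0,0,-3.4,0,0.3]]'
```

```text
clock: 3.8
position: [0.5235, -0.2275, 0.0141]
tool_rot: [3.141, 0.0, 1.28]
force: [-0.4, -1.0, 0.8]
grip_width: 0.0678
finger_force: 0.0
clock: 4.3
position: [0.5236, -0.2278, 0.015]
tool_rot: [3.14, 0.0, 1.28]
force: [-3.8, 0.3, 12.0]
grip_width: 0.0389
finger_force: 50.1
clock: 4.92
position: [0.5232, -0.2275, 0.221]
tool_rot: [3.14, 0.0, 1.281]
force: [0.9, -0.7, -4.1]
grip_width: 0.0389
finger_force: 52.6
```

```bash
python3 -m creep '[[0.7,0.05,-0.5,0,0.3],[1.6,0.1,-0.6,0,0.3],[2.3,0.15,-0.6,0,0.3],[2.8,0.2,-0.6,0,0.3],[2.8,0.2,-0.6,0,0.3]]'
python3 -m creep '[[0,0,0,0,0.3],[0,0,0,0,0.3]]'
python3 - <<'E'
from h import *
s=status.observe();im=grab_frame("wrist");cv2.imwrite("pics/w3.png",im);print(s["position"],s["tool_rot"])
C=cam("wrist",s);np.savez("C3.npz",*C)
for n in ["plate","jig"]:
    for d in silhouettes("wrist",n)[:1]: print(n,d["p"],d["extent"]*np.array([640,480]*2) if 0 else [round(float(v)*(640,480)[i%2]) for i,v in enumerate(d["extent"])]);np.save(n+".npy",d["mask"])
E
```

```text
clock: 5.55
position: [0.5831, -0.0673, 0.2544]
tool_rot: [3.141, -0.001, 1.284]
force: [-0.5, -1.0, -4.1]
grip_width: 0.0389
finger_force: 52.6
clock: 5.8
position: [0.5825, -0.0712, 0.2539]
tool_rot: [3.142, 0.0, 1.279]
force: [0.5, -0.2, -4.7]
grip_width: 0.0391
finger_force: 52.6
[ 0.58250634 -0.07116832  0.25393215] [3.14151136e+00 4.33077400e-04 1.27901450e+00]
plate 0.72 [211, 0, 423, 237]
jig 0.91 [204, 0, 417, 236]
```

View pics/w3.png

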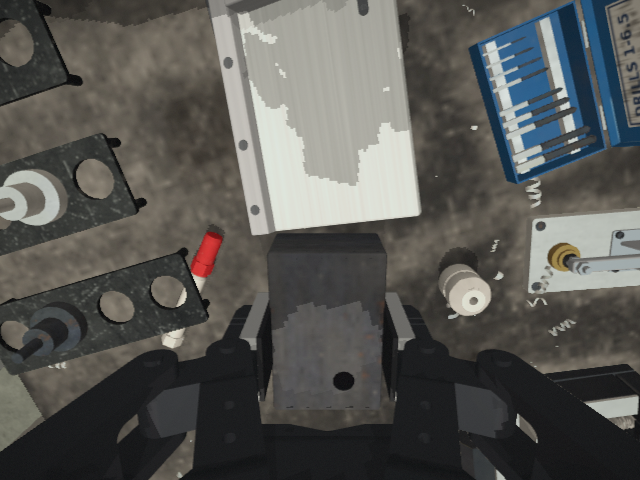

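The block is held cleanly. The plate's near end shows its corners at (255,232) and (418,215), and the rail runs up to (212,0). The stop is out of view at the top, so I move on and line up.

```bash
python3 -m creep '[[0.6,0,0,-0.6,0.3],[1.1,0,0,-1.2,0.3],[1.1,0,0,-1.2,0.3],[1.1,0,0,-1.2,0.3]]'
python3 - <<'E'
from h import *
s=status.observe();im=grab_frame("wrist");cv2.imwrite("pics/w4.png",im)
C=cam("wrist",s);np.savez("C4.npz",*C);print(s["position"],s["tool_rot"])
E
```

```text
clock: 6.45
position: [0.6017, -0.0069, 0.2536]
tool_rot: [-3.141, 0.0, 1.448]
force: [0.0, -0.7, -5.4]
grip_width: 0.0393
finger_force: 52.6
[ 0.60173682 -0.00688196  0.25355555] [-3.14128941e+00  3.32582624e-04  1.44839213e+00]
```

View pics/w4.png

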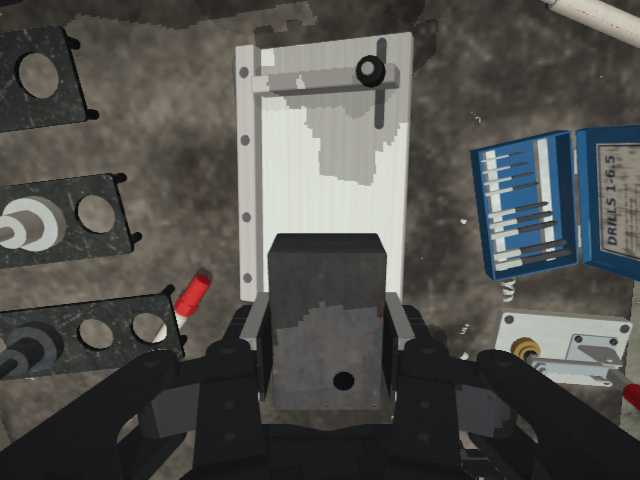

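The picture shows the whole plate: the rail's top strip is at columns 236-260, and the far right corner is at (412,33). The stop bar runs from (253,84) to (398,78), with the thumbscrew at (370,70). Next I fit the plate's pose.

```bash
cat >> h.py <<'E'
def plateT(q):
    a,b=np.radians(21),np.radians(8)
    x=np.array([np.cos(a),0,np.sin(a)]);y=np.array([np.sin(b)*np.tan(a),0,-np.sin(b)]);y[1]=np.sqrt(1-y@y)
    R=np.c_[x,y,np.cross(x,y)];c,s=np.cos(q[2]),np.sin(q[2])
    return np.array([[c,-s,0],[s,c,0],[0,0,1]])@R,np.array([q[0],q[1],.085])
def pw(q,P): R,t=plateT(q);return np.atleast_2d(P)/1000@R.T+t
E
cat > fit.py <<'E'
from h import *
from scipy.optimize import least_squares
C3=[np.load("C3.npz")[f"arr_{i}"] for i in range(3)];C4=[np.load("C4.npz")[f"arr_{i}"] for i in range(3)]
obs=[(C3,(65,-100,0),(420,214)),(C3,(-66,-100,12),(250,234)),(C4,(65,100,0),(412,33)),(C4,(-66,100,12),(236,46))]
f=lambda q:np.concatenate([proj(C,pw(q,P))[0]-o for C,P,o in obs])
r=least_squares(f,[.6,.03,0],loss="soft_l1");q=r.x;print(q,np.round(f(q),1));np.save("q.npy",q)
outs=[]
for C,n in((C3,"w3"),(C4,"w4")):
    im=cv2.imread(f"pics/{n}.png")
    k=3;x0,y0=190,0;w,h=260,250
    im=cv2.resize(im[y0:y0+h,x0:x0+w],None,fx=k,fy=k,interpolation=cv2.INTER_CUBIC)
    def L(P,c):cv2.polylines(im,[np.round((proj(C,pw(q,P))-[x0,y0]+.5)*k).astype(np.int32)],False,c,1)
    L([(65,-100,0),(65,100,0),(-65,100,0)],(0,0,255));L([(65,-100,0),(-65,-100,0)],(0,0,255))
    L([(-66,-100,12),(-66,100,12),(-50,100,12),(-50,-100,12),(-66,-100,12)],(255,0,0));L([(-50,-100,0),(-50,100,0)],(0,255,0))
    for y in(50,60,70): L([(-50,y,20),(40,y,20)],(255,0,255));L([(-50,y,0),(40,y,0)],(0,180,0))
    outs.append(im)
cv2.imwrite("pics/o4.png",outs[1]);cv2.imwrite("pics/o3.png",outs[0])
E
python3 fit.py
```

```text
[ 0.60023939  0.0241813  -0.08716054] [-0.5  2.1  0.7  1.5  0.5 -2.3 -0.3 -0.6]
```

View pics/o4.png

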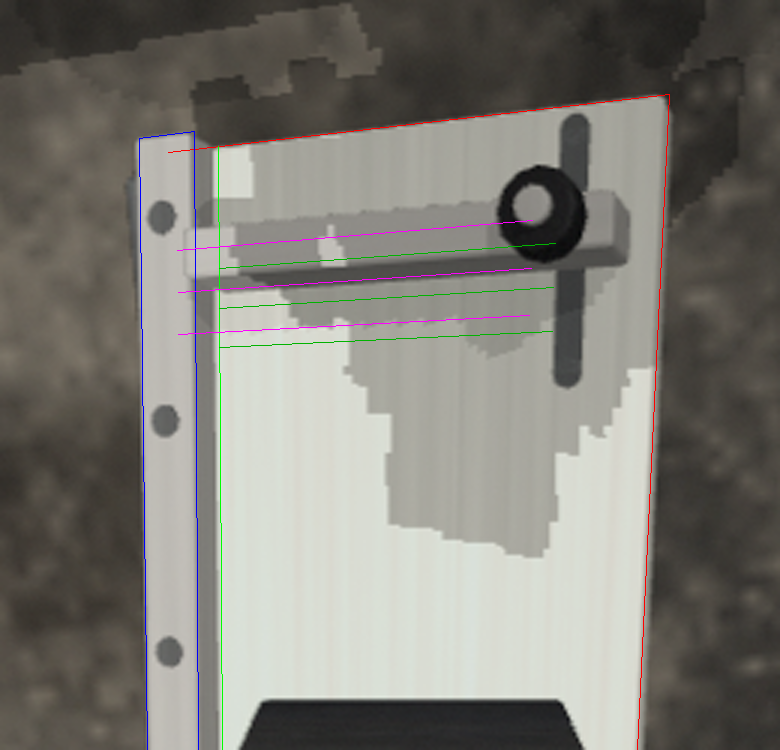

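```bash
python3 - <<'E'
from h import *
q=np.load("q.npy");s=status.observe();R,t=plateT(q);n=R[:,2]
yaw=s["tool_rot"][2];tx=np.array([np.cos(yaw),np.sin(yaw)]);ty=np.array([np.sin(yaw),-np.cos(yaw)])
pz=lambda xy:t[2]-(n[:2]@(np.asarray(xy)-t[:2]))/n[2]
c=pw(q,(-12,-25,0))[0];print("surface",c)
# held block centre is at c.xy; aim so that the centre lies over plate point
zc=max(pz(c[:2]+a*tx*.031+b*ty*.02) for a in(-1,1) for b in(-1,1));print("underside touch z",zc,"TCP z touch",zc+.015)
print("finger plate z, uphill 44:",max(pz(c[:2]+a*tx*.011+.044*ty) for a in(-1,1))-zc,max(pz(c[:2]+a*tx*.011+.035*ty) for a in(-1,1))-zc)
d=c[:2]-s["position"][:2];print("tool units",d@tx/.06,d@ty/.06,(s["position"][2]-zc-.015)/.06, s["position"])
E
```

```text
surface [0.5855965  0.00064597 0.08417891]
underside touch z 0.09654223600938061 TCP z touch 0.11154223600938061
finger plate z, uphill 44: 0.006394623955429557 0.0028898176775004336
tool units 0.09805694832097121 -0.2823241361152139 2.3673866667515577 [ 0.60168511 -0.00727338  0.25358544]
```

```bash
python3 -m creep '[[0.1,-0.28,0.6,0,0.3],[0.1,-0.28,1.2,0,0.3],[0.1,-0.28,1.8,0,0.3],[0.1,-0.28,2.2,0,0.3],[0.1,-0.28,2.28,0,0.3]]'; python3 -m creep '[[0,0,0,0,0.3],[0,0,0,0,0.3]]';python3 -m creep '[[0,0,0.03,0,0.3],[0,0,0.03,0,0.3]]';python3 -m creep '[[0,0,0.02,0,0.3],[0,0,0.02,0,0.3]]'
```

```text
clock: 7.12
position: [0.5851, 0.0006, 0.1157]
tool_rot: [-3.139, 0.001, 1.447]
force: [0.3, -0.6, -4.2]
grip_width: 0.0387
finger_force: 52.5
clock: 7.38
position: [0.5864, 0.0011, 0.118]
tool_rot: [3.14, -0.0, 1.448]
force: [0.3, 0.7, -4.4]
grip_width: 0.039
finger_force: 52.5
clock: 7.62
position: [0.5859, 0.0012, 0.1154]
tool_rot: [3.141, 0.0, 1.448]
force: [-0.1, -0.6, -4.9]
grip_width: 0.039
finger_force: 52.5
clock: 7.88
position: [0.5858, 0.0013, 0.1138]
tool_rot: [-3.141, -0.0, 1.448]
force: [0.2, 1.1, -4.4]
grip_width: 0.039
finger_force: 52.5
```

```bash
python3 -m creep '[[0,0,0.02,0,0.3],[0,0,0.02,0,0.3]]';python3 -m creep '[[0,0,0.015,0,0.3],[0,0,0.015,0,0.3]]';python3 -m creep '[[0,0,0.015,0,0.3],[0,0,0.015,0,0.3]]'
```

```text
clock: 8.12
position: [0.5857, 0.0012, 0.1126]
tool_rot: [-3.141, 0.0, 1.448]
force: [0.6, -0.3, -5.2]
grip_width: 0.0386
finger_force: 52.5
clock: 8.38
position: [0.5858, 0.0012, 0.1117]
tool_rot: [-3.141, -0.0, 1.448]
force: [-0.3, -1.2, -3.7]
grip_width: 0.0392
finger_force: 52.5
clock: 8.62
position: [0.5858, 0.0013, 0.1109]
tool_rot: [-3.142, -0.0, 1.448]
force: [-0.2, 0.8, -3.1]
grip_width: 0.0389
finger_force: 52.5
```

It touches at the predicted height, so I release and lift.

```bash
python3 -m creep '[[0,0,0,0,0.65],[0,0,0,0,0.7],[0,0,-0.1,0,0.7],[0,0,-0.6,0,0.7],[0,0,-1.2,0,0.7]]' 20; python3 -m creep '[[0,0,-0.8,0,0.4],[0,0,-1,0,0.1],[0,0,-1,0,0.0],[0,0,-1,0,0.0],[0,0,-1,0,0.0]]'
python3 - <<'E'
from h import *
q=np.load("q.npy");s=status.observe();im=grab_frame("wrist");C=cam("wrist",s);cv2.imwrite("pics/w5.png",im);print(s["position"])
for d in silhouettes("wrist","steel_block")[:2]: print(d["p"],[round(float(v)*(640,480)[i%2]) for i,v in enumerate(d["extent"])])
P=[(-50,-49,26),(-10,-49,26),(-10,13,26),(-50,13,26),(-50,-49,26)]
u=proj(C,pw(q,P));cv2.polylines(im,[np.round(u).astype(np.int32)],False,(0,0,255),1);cv2.imwrite("pics/w5o.png",im);print(u)
E
```

```text
clock: 9.25
position: [0.5856, 0.0013, 0.1838]
tool_rot: [-3.141, -0.0, 1.448]
force: [0.1, 0.2, 1.5]
grip_width: 0.0594
finger_force: 0.0
clock: 9.88
position: [0.5854, 0.0013, 0.2418]
tool_rot: [-3.14, 0.0, 1.448]
force: [-0.1, 0.1, 0.1]
grip_width: 0.0003
finger_force: 0.0
[0.58535808 0.00126014 0.24175417]
0.75 [268, 171, 328, 257]
[[266.81198043 255.76819793]
 [316.54507175 260.48314191]
 [317.90674234 171.47931035]
 [266.53800959 171.05038152]
 [266.81198043 255.76819793]]
```

View pics/w5o.png

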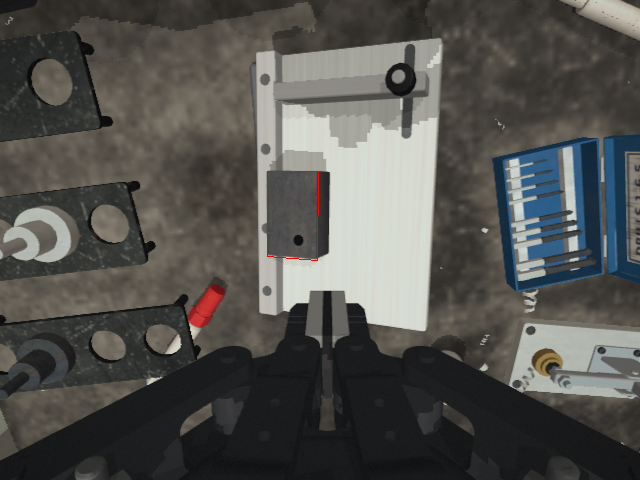

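The block lies on the rail exactly where predicted. The overlay matches, with its centre at plate y ≈ -18 and its end about 50 mm clear of the stop. Now I work out the push.

```bash
python3 - <<'E'
from h import *
q=np.load("q.npy");s=status.observe();R,t=plateT(q)
Rt=Ro.from_euler('xyz',[np.pi,0,s["tool_rot"][2]]).as_matrix()
for y in(-72,-60):
    T=pw(q,(-27,y,0))[0]+[0,0,.008+.011]
    print(y,T,"units",Rt.T@(T-s["position"])/.06)
print("10mm along plate y, units",Rt.T@R[:,1]*.01/.06,"yaw err deg",np.degrees(s["tool_rot"][2]-np.arctan2(R[1,1],R[0,1])))
E
```

```text
-72 [ 0.56509893 -0.04421482  0.10434453] units [-0.79460836 -0.24576296  2.29667425]
-60 [ 0.56677051 -0.03244976  0.10267445] units [-0.59658891 -0.24208443  2.32450887]
10mm along plate y, units [0.16501621 0.00306544 0.02319552] yaw err deg 1.0642388288282882
```

```bash
python3 -m creep '[[-0.8,-0.25,0.2,0,0],[-0.8,-0.25,1.0,0,0],[-0.8,-0.25,1.7,0,0],[-0.8,-0.25,2.1,0,0],[-0.8,-0.25,2.2,0,0]]';python3 -m creep '[[0,0,0,0,0],[0,0,0.09,0,0],[0,0,0.09,0,0]]';python3 -m creep '[[0.05,0,0.007,0,0],[0.1,0,0.014,0,0],[0.13,0,0.018,0,0],[0.13,0,0.018,0,0]]'
python3 - <<'E'
from h import *
im=grab_frame("wrist");cv2.imwrite("pics/w6.png",im)
E
```

```text
clock: 10.6
position: [0.5642, -0.0444, 0.1094]
tool_rot: [-3.139, 0.0, 1.448]
force: [0.1, -0.4, -0.1]
grip_width: 0.0001
finger_force: 0.0
clock: 10.98
position: [0.5652, -0.0446, 0.1058]
tool_rot: [3.141, 0.0, 1.448]
force: [-0.1, -0.7, 0.4]
grip_width: 0.0002
finger_force: 0.0
clock: 11.48
position: [0.566, -0.0366, 0.1044]
tool_rot: [3.142, -0.0, 1.448]
force: [0.7, -0.4, 0.2]
grip_width: 0.0
finger_force: 0.0
```

View pics/w6.png

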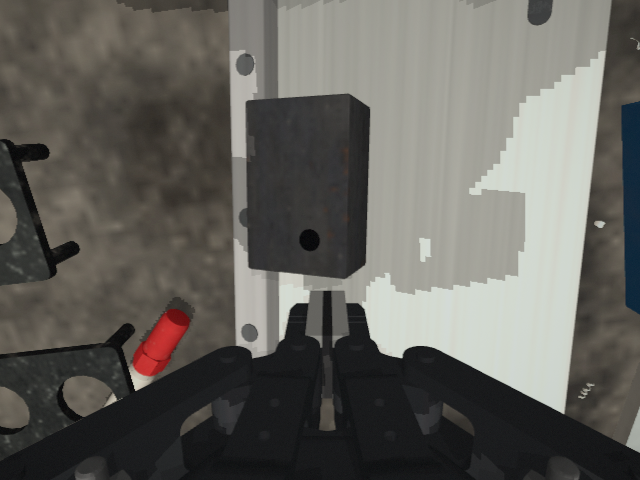

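The closed fingertips at (308-348, 290) stand just behind the block's end at row 277, clear of the rail. I start the push.

```bash
python3 -m creep '[[0.06,-0.05,0.008,0,0],[0.12,-0.05,0.017,0,0],[0.18,-0.05,0.025,0,0],[0.24,-0.05,0.034,0,0],[0.3,-0.05,0.042,0,0]]';python3 -m creep '[[0.06,0,0.008,0,0],[0.12,0,0.017,0,0],[0.18,0,0.025,0,0],[0.24,0,0.034,0,0],[0.3,0,0.042,0,0]]'
python3 - <<'E'
from h import *
q=np.load("q.npy");R,t=plateT(q);s=status.observe();print(R.T@(s["position"]-t)*1000)
E
```

```text
clock: 12.15
position: [0.5653, -0.0184, 0.1019]
tool_rot: [3.142, 0.0, 1.448]
force: [-0.7, -0.3, 0.6]
grip_width: 0.0001
finger_force: 0.7
clock: 12.78
position: [0.5676, -0.0005, 0.0994]
tool_rot: [3.141, -0.0, 1.448]
force: [1.2, -1.2, 0.7]
grip_width: -0.0
finger_force: 0.8
[-23.23769459 -30.76139092  19.97413613]
```

```bash
python3 -m creep '[[0.05,0,0.007,0,0],[0.1,0,0.014,0,0],[0.15,0,0.021,0,0],[0.2,0,0.028,0,0],[0.2,0,0.028,0,0]]'
python3 - <<'E'
from h import *
q=np.load("q.npy");s=status.observe();C=cam("wrist",s);im=grab_frame("wrist")
for y in (0,-5,-10):  # trailing-end hypotheses on block's top
    u=proj(C,pw(q,[(-50,y,26),(-10,y,26),(-10,y+62,26),(-50,y+62,26),(-50,y,26)]));cv2.polylines(im,[np.round(u).astype(np.int32)],False,(0,0,255) if y==-5 else (0,255,255),1)
u=proj(C,pw(q,[(-50,64,20),(20,64,20)]));cv2.polylines(im,[np.round(u).astype(np.int32)],False,(255,0,255),1)
cv2.imwrite("pics/w7.png",im)
E
```

```text
clock: 13.4
position: [0.5688, 0.0117, 0.0976]
tool_rot: [-3.141, -0.0, 1.449]
force: [-0.8, 0.4, -1.3]
grip_width: -0.0002
finger_force: 0.0
```

View pics/w7.png

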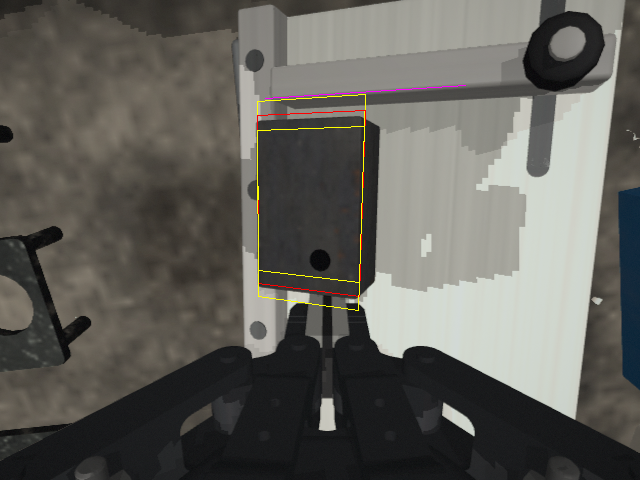

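The block is square on the rail, its trailing end at y ≈ -6.5, and the stop face line at y ≈ 64 agrees with the bar. About 8-9 mm remains: 5 mm more at this pace, then fine steps.

```bash
python3 -m creep '[[0.03,0,0.004,0,0],[0.06,0,0.008,0,0],[0.085,0,0.012,0,0],[0.085,0,0.012,0,0]]'; for i in 1; do python3 -m creep '[[0.01,0,0.0015,0,0],[0.02,0,0.003,0,0]]';  python3 -m creep '[[0.01,0,0.0015,0,0],[0.01,0,0.0015,0,0]]'; python3 -m creep '[[0.01,0,0.0015,0,0],[0.01,0,0.0015,0,0]]'; done
```

```text
clock: 13.95
position: [0.5695, 0.0165, 0.097]
tool_rot: [-3.142, -0.0, 1.448]
force: [0.9, -0.4, 0.4]
grip_width: 0.0
finger_force: 0.0
clock: 14.2
position: [0.5696, 0.0174, 0.0968]
tool_rot: [-3.142, 0.0, 1.448]
force: [0.0, -0.4, 0.0]
grip_width: 0.0001
finger_force: 0.6
clock: 14.45
position: [0.5698, 0.0181, 0.0967]
tool_rot: [3.141, -0.0, 1.448]
force: [0.4, -1.0, 0.4]
grip_width: -0.0001
finger_force: 0.4
clock: 14.7
position: [0.5699, 0.0187, 0.0966]
tool_rot: [3.142, -0.0, 1.448]
force: [-1.0, -0.7, -0.2]
grip_width: 0.0002
finger_force: 0.4
```

```bash
python3 -m creep '[[0.01,0,0.0015,0,0],[0.01,0,0.0015,0,0]]' | grep -E "posi|force"; python3 -m creep '[[0.01,0,0.0015,0,0],[0.01,0,0.0015,0,0]]'| grep -E "posi|force"
```

```text
position: [0.5699, 0.0193, 0.0965]
force: [0.2, 0.1, 1.0]
finger_force: 0.5
position: [0.57, 0.0195, 0.0965]
force: [-0.8, -3.2, 2.9]
finger_force: 2.3
```

```bash
python3 -m creep '[[0.01,0,0.0015,0,0],[0.01,0,0.0015,0,0]]' | grep -E "posi|force"
```

```text
position: [0.57, 0.0196, 0.0964]
force: [-1.2, -7.3, 5.4]
finger_force: 4.0
```

The force has risen to 7 N and motion has stopped, so the block is home. I back off and check.

```bash
python3 -m creep '[[-0.03,0,-0.01,0,0],[-0.15,0,-0.05,0,0],[-0.3,0,-0.4,0,0],[-0.4,0,-1.0,0,0],[-0.4,0,-1.6,0,0]]';python3 -m creep '[[0,0,0,0,0],[0,0,0,0,0]]'|head -2
python3 - <<'E'
from h import *
q=np.load("q.npy");s=status.observe();C=cam("wrist",s);im=grab_frame("wrist")
k=3;u=proj(C,pw(q,[(-50,2,26),(-10,2,26),(-10,64,26),(-50,64,26)]));x0,y0=(u.mean(0)-[110,90]).astype(int).clip(0)
im=cv2.resize(im[y0:y0+180,x0:x0+220],None,fx=k,fy=k,interpolation=2);cv2.imwrite("pics/w8.png",im);print(x0,y0,np.round((u-[x0,y0])*k))
E
```

```text
clock: 16.08
position: [0.5669, -0.0041, 0.1934]
tool_rot: [-3.141, -0.0, 1.447]
force: [0.1, 0.0, -0.5]
grip_width: -0.0003
finger_force: 0.0
clock: 16.32
position: [0.5668, -0.0036, 0.192]
205 41 [[235. 438.]
 [426. 443.]
 [435.  95.]
 [236. 112.]]
```

View pics/w8.png

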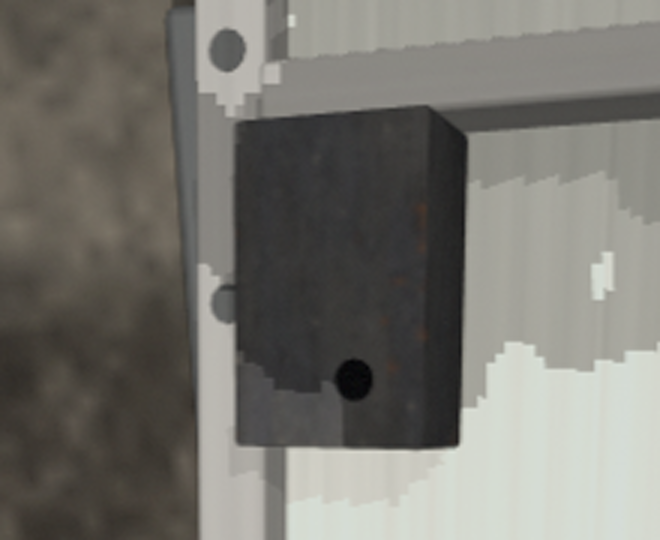

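The block sits flush: its top edge is on the rail line at column 236, and its far bottom corner (467,137) meets the foot of the stop bar. I hand it in.

```bash
python3 -c "
from workcell import bot
print(bot.job_done())"
```

```text
the job is handed in; nothing more can be done
None
```

I handed the job in with the block in the corner against rail and end stop, untouched, pushed home with about 7–9 N at the fingers. The last wrist picture shows it flush, but the hand-in returned no verdict.

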